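Weigh a vial carrier on the hook scale

TASK

Weigh the vial carrier that holds four vials: hang it by its eye on the hook of the spring scale, easing its weight on slowly, until the hook carries all of it, so that the spring is neither jolted nor pulled past its range when you let go. Leave it hanging untouched until it and the pointer have stood still for at least a second, then ease it off just as slowly and set it down upright in the tray bay it came from, without dropping or tipping it, knocking the scale or shifting anything else.

Things in the scene. Friction and masses are not known exactly. Their poses are not given: they have to be found in the camera images.
- carrier_four: Steel vial carrier to be weighed: 70x70 mm dish with four vials fixed in it (caps 57 mm up); in its middle an upright flat strap, 140 mm tall, 8 mm thick (x), 26 mm wide (y). An eye passes through the strap along x, 13 mm wide (y), 70 to 98 mm up; the solid strap above it is the grip (98 to 140 mm up). Origin: centre of underside, z up. Mass 0.14 to 0.84 kg, different each time.
- carrier_four_eye (a point): Middle of the upper edge of the four-vial carrier's eye, the edge that rests on the hook: 98 mm above the carrier's underside. Axes as the carrier's.
- carrier_two: A like carrier with a narrow dish (70x34 mm) and only two vials, same strap and eye; it is to stay where it is. Origin: centre of underside.
- scale: Spring scale, fixed: white base (222x84 mm, 18 mm high), aluminium column 327 mm tall. Origin: on the table straight below the hook's saddle, z up. The column's axis stands 125 mm from there along +x; its moving block and nose reach in to 89 mm from the origin. The hook points along -x, away from the column; its tip is its open end.
- scale_hook (a joint): Downward travel of the scale's sprung hook, m: 0 when empty (upper stop), top of its weighing range 0.068, lower stop 0.080. It sinks 8 mm per newton hung on it (125 N/m, lightly damped: bobs for 1 to 2 s after a jolt); the pointer on the graduated plate moves with it. The spring must not be jolted: hook no faster than 0.045 m/s up or down.
- saddle (a point): Top of the hook's 7 mm wire at its saddle (lowest point), where the eye comes to rest; 220 mm above the table when empty, moves with the hook. Along the scale's -x the wire rises 12 mm over 18 mm to the rounded open tip, which ends 21.5 mm out; along +x it rises 6 mm over 22 mm to a level arm.
- tray: Steel holding tray, fixed, 98x184 mm, rim 16 mm high, walls and floor 4 mm, parted into two bays (about 90x86 mm inside, centres at its y = +45 and -45 mm) with one carrier standing in each, either way round. Origin: centre of underside.
- pill_cutter: Tablet cutter box, 53x84x25 mm, loose; not part of the job.
- dosing_cup: Clear dosing cup, 40x40x36 mm, loose; not part of the job.

How it is judged:
On the way:
1. the four-vial carrier hangs still on the hook, let go, for a second (value of joint scale_hook above 0.008 m and distance between carrier_four_eye and saddle below 0.012 m and contact force between the fingers and carrier_four below 0.05 N and linear speed of carrier_four below 0.02 m/s and angular speed of carrier_four below 0.2 rad/s and velocity of joint scale_hook between -0.01 and 0.01 m/s), for 1 s.
At the end, for the whole second after the job is handed in: The four-vial carrier stands upright (within 0.1 rad) and still, let go, in its own tray bay within 22 mm of where it started; the scale's hook is back up, empty (within 3 mm); nothing else was disturbed (distance of carrier_four from where it was at the start of the episode below 0.022 m and angle between carrier_four's own z axis and vertical below 0.1 rad and linear speed of carrier_four below 0.02 m/s and value of joint scale_hook below 0.003 m); the robot touches nothing.
It fails at once if the scale's hook is jolted (faster than 0.055 m/s up or down) (velocity of joint scale_hook above 0.055 m/s or velocity of joint scale_hook below -0.055 m/s).
It fails at once if the hook is pulled past the scale's range (value of joint scale_hook above 0.072 m).
It fails at once if the scale is knocked: the carrier is forced against it (over 10 N) or the robot touches it hard (over 8 N) (contact force between carrier_four and scale above 10 N or contact force between any of the fingers, the arm and scale above 8 N).
It fails at once if the four-vial carrier is dropped (falls loose at over 0.5 m/s) or tipped by over 0.5 rad ((linear speed of carrier_four above 0.5 m/s and contact force between the fingers and carrier_four below 0.1 N) or angle between carrier_four's own z axis and vertical above 0.5 rad).
It fails at once if another thing is disturbed: the two-vial carrier shifted by over 15 mm or tipped, or the tablet cutter or the cup shifted by over 20 mm (distance of carrier_two from where it was at the start of the episode above 0.015 m or angle between carrier_two's own z axis and vertical above 0.3 rad or distance of any of pill_cutter, dosing_cup from where it was at the start of the episode above 0.02 m).
It also fails if it takes over 72 s, if anything falls off the work surface, if the arm or the gripper's body presses on something with over 40 N, if the wrist force passes 120 N, or if a joint passes its speed limit or range.

ROBOT

A 6-joint arm with a two-finger parallel gripper is mounted at the origin on the work surface; the furniture and walls round the work are solid. World frame = base frame: x ahead of the robot, y to its left, z up, the work surface at z = 0. Lengths are in m, angles in rad, forces in N, time in s.
With the tool pointing down it reaches from about 0.275 to 0.75 m from the base axis. Payload 10.2 kg.
Tool frame: the origin (TCP) lies midway between the tips of the shut fingers; the grasp point (between the pads) lies robot.pinch_z behind it (robot.pinch_z is the distance from the TCP to the grasp point, in m); z points along the fingers, y is the line along which they close (so a half turn about z gives the same grasp; the last joint's range is limited). The gripper opens to 85 mm and grips with 20 to 120 N. Pads are 22 mm wide; open, the fingers measure 114 mm over their backs; the gripper's body (76 mm by 85 mm) begins 54 mm behind the grasp point. The pads swing forward as they close: fully open they stand 13 mm farther back than shut.
Start: joints at [0.892, 0.313, 1.498, -0, 1.331, -0.223], TCP at [0.231, 0.471, 0.231] pointing down, gripper open.
Joint ranges: [-2.94, 2.94], [-0.97, 2.17], [0.19, 2.56], [-1.23, 4.37], [0.02, 3.11], [-2.88, 2.88]. Speed limits (rad/s): [2.39, 2.39, 3.01, 3.14, 3.14, 3.14].

INTERFACE

Orientations are given as a unit quaternion [w, x, y, z].
In Python, from station import robot gives the robot as it stands. Calls block until the motion is done:
- robot.goto(position, orientation): joint-space move of the TCP to a pose.
- robot.line_to(position, velocity=0.15, rot=None, force_limit=None): straight line of the TCP; rot=None keeps the orientation; velocity is the mean speed in m/s. With force_limit (N) it stops when the force on the tool has changed by that much, and returns True; else False.
- robot.movej(angles): joint-space move.
- robot.move_gripper(opening, squeeze=None): finger opening in m; squeeze is the grip in N (None keeps the last); returns when the fingers have stopped.
- robot.pause(seconds).
- robot.ik(position, orientation): joint angles nearest the present ones, or None.
- robot.camera(name): name is "side" or "top" or "wrist"; returns the picture (384x512x3 uint8, red, green, blue); there is no depth.
- robot.camera_info(name): a dict with "fx", "fy", "cx", "cy" (pixels), "distortion" ([k1, k2, p1, p2, k3] as OpenCV has them; the pictures are not rectified), "camera_from_world" (4x4, takes a point from world to camera coordinates). Camera axes: x right, y down, z forward; pixel columns grow to the right and rows downward; lengths in m; the calibration is good to about 2 mm. A picture is of the moment at which its call begins: read the wrist's pose just before it. camera_info takes no time and is no camera call; for the wrist camera it gives the pose at the moment of the call.
A pose or a line that the arm cannot do raises robot.Unreachable and nothing moves.
- robot.hand_in(): hands the job in; it is judged then, once.
Trained networks look in the newest picture that a camera, given by its name, has taken for a name from the list of things; names that differ only in an ending like _2 or _b are one class to them, and where a whole thing is asked for, a point or a joint stands for the part that bears it (a point fixed in the world has none). Each returns a list of dicts, best first, with "confidence" (0 to 1); they miss things now and then, are a little off and sometimes report something else, mostly with a low value. They report only what shows in the picture. A call takes as long as a camera call.
- robot.masks_of(target, camera): "region" (384x512 bool, what is visible of it) and "location" ([column, row] in pixels, amid what is visible of it).
Readings, each from a call of its own:
- robot.read_t(): time.
- robot.read_qpos(): joint angles.
- robot.read_joint_vel(): joint speeds.
- robot.read_effort(): joint torques, N m.
- robot.read_position(): TCP position.
- robot.read_ee_rot(): TCP orientation.
- robot.read_wrist_force(): force on the tool from outside, world axes, zero at the start.
- robot.read_torque(): the same for the moment, N m.
- robot.read_width(): finger opening in m.
- robot.read_finger_force(): force on a finger pad.
Only numpy, scipy, OpenCV 4.12 (cv2) and the standard library are available. Lean on these libraries where they do the work, as an engineer would, in place of code of your own. Each camera call takes 0.05 s, during which the arm holds its last target. There are 200 camera calls.

## Working session

There is one attempt and no reset: what is moved stays moved. The work goes in short steps, each a Python script; the robot and the scene stay as the last script left them, time stands still between calls to the robot, and variables do not carry over. Pictures are saved under pics/ and viewed, at most 14 in all, crops included, and the job is handed in when it is done.

```bash
ls; mkdir -p pics; python3 - <<'E'
from station import robot
import numpy as np, cv2
ims=[]
for c in("top","side"):
    im=robot.camera(c); ims.append(im)
    i=robot.camera_info(c); print(c,i["fx"],i["cx"],i["cy"],np.round(i["distortion"],3),np.round(i["camera_from_world"],3).tolist())
    for t in("carrier_four","carrier_two","scale","scale_hook","saddle","tray","pill_cutter","dosing_cup"):
        try: print(c,t,[(np.round(d["location"]),round(d["confidence"],2),int(d["region"].sum())) for d in robot.masks_of(t,c)[:3]])
        except Exception as e: print(t,e)
    cv2.imwrite(f"pics/{c}0.png",cv2.resize(im[:,:,::-1],(768,576),interpolation=cv2.INTER_CUBIC))
print(robot.read_t(),robot.pinch_z,robot.read_ee_rot(),robot.read_position())
E
```

```text
pics
top 478.62180792446844 249.46325203804813 192.14503390291173 [-0.087  0.     0.     0.     0.   ] [[0.025, -0.999, -0.025, 0.043], [-0.981, -0.019, -0.195, 0.463], [0.195, 0.029, -0.98, 1.159], [0.0, 0.0, 0.0, 1.0]]
top carrier_four [(array([369., 194.]), 0.8, 832)]
top carrier_two [(array([333., 201.]), 0.84, 499)]
top scale [(array([172., 237.]), 0.83, 3480)]
top scale_hook [(array([160., 209.]), 0.69, 153)]
top saddle [(array([160., 210.]), 0.7, 209)]
top tray [(array([345., 205.]), 0.9, 1571)]
top pill_cutter [(array([247., 210.]), 0.94, 673), (array([245., 182.]), 0.58, 183)]
top dosing_cup [(array([244., 182.]), 0.76, 189)]
side 486.5346170515495 263.078400955025 193.8971372247679 [-0.007  0.     0.     0.     0.   ] [[0.914, -0.407, 0.01, -0.39], [-0.247, -0.575, -0.78, 0.24], [0.323, 0.71, -0.626, 0.933], [0.0, 0.0, 0.0, 1.0]]
side carrier_four [(array([337., 332.]), 0.82, 2124)]
side carrier_two [(array([308., 295.]), 0.56, 1207)]
side scale [(array([337., 331.]), 0.28, 1975)]
side scale_hook [(array([203., 121.]), 0.65, 232)]
side saddle [(array([196., 124.]), 0.46, 197)]
side tray []
side pill_cutter [(array([247., 235.]), 0.62, 717)]
side dosing_cup [(array([279., 223.]), 0.59, 292)]
0.9 0.0187 [ 2.27622193e-06  2.25929689e-01  9.74143611e-01 -4.76072609e-06] [0.23111657 0.47139662 0.23129962]
```

View pics/top0.png

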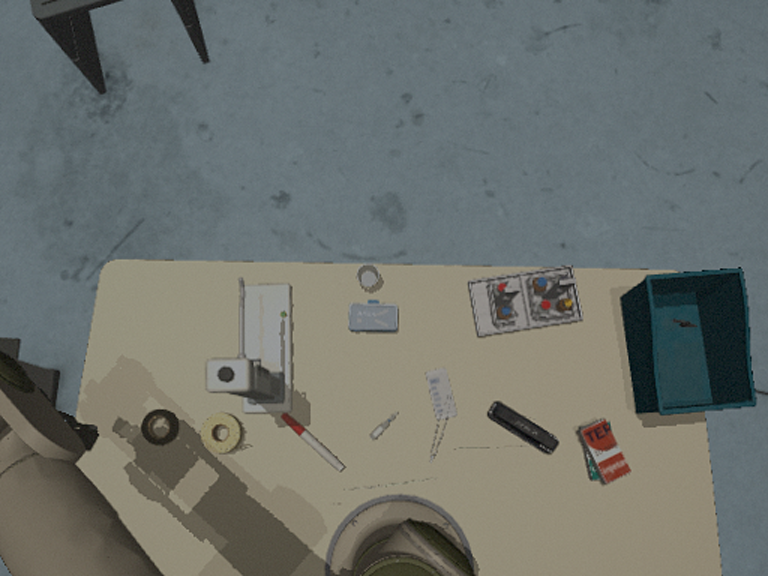

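View pics/side0.png

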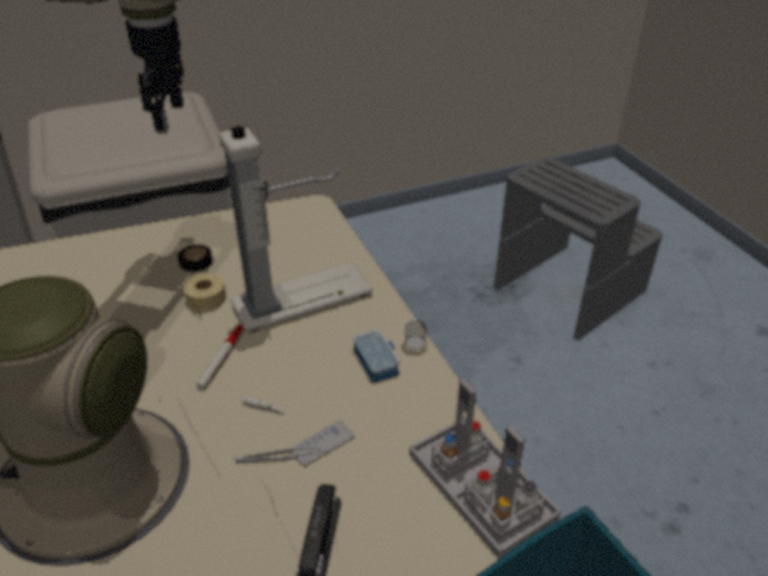

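```bash
cat > h.py <<'E'
from station import robot
import numpy as np, cv2
from scipy.spatial.transform import Rotation as R
def K(i): return np.array([[i["fx"],0,i["cx"]],[0,i["fy"],i["cy"]],[0,0,1.]])
def ray(i,p):
    n=cv2.undistortPoints(np.array([[p]],float),K(i),np.array(i["distortion"]))[0,0]
    T=np.array(i["camera_from_world"]); r=T[:3,:3].T
    d=r@np.array([*n,1]); return -r@T[:3,3], d/np.linalg.norm(d)
def onz(i,p,z):
    o,d=ray(i,p); return o+d*(z-o[2])/d[2]
def tri(obs):
    A=np.zeros((3,3));b=np.zeros(3)
    for i,p in obs:
        o,d=ray(i,p);P=np.eye(3)-np.outer(d,d);A+=P;b+=P@o
    x=np.linalg.solve(A,b)
    return x,[np.linalg.norm(np.cross(x-ray(i,p)[0],ray(i,p)[1])) for i,p in obs]
def proj(i,X):
    T=np.array(i["camera_from_world"]); 
    return cv2.projectPoints(np.array(X,float).reshape(-1,1,3),cv2.Rodrigues(T[:3,:3])[0],T[:3,3],K(i),np.array(i["distortion"]))[0][:,0]
def down(yaw):  # tool pointing down; tool y (closing line) at angle yaw from world x
    y=np.array([np.cos(yaw),np.sin(yaw),0]);z=np.array([0,0,-1.]);x=np.cross(y,z)
    q=R.from_matrix(np.c_[x,y,z]).as_quat(); return [q[3],*q[:3]]
E
python3 - <<'E'
from h import *
t=robot.camera_info("top");s=robot.camera_info("side")
r=lambda a:np.round(a,3)
f=1.5
print("tray corners z.016",[r(onz(t,(a/f,b/f),.016)[:2]).tolist() for a,b in((469,283),(572,267),(582,321),(478,336))])
print("base corners z.018",[r(onz(t,(a/f,b/f),.018)[:2]).tolist() for a,b in((245,284),(291,284),(291,410),(245,410))])
print("hook tip",tri([(t,(241/f,281/f)),(s,(337/f,176/f))]))
print("strap4 top",tri([(t,(541/f,277/f)),(s,(514/f,432/f))]), "strap2",tri([(t,(497/f,283/f)),(s,(466/f,386/f))]))
print("coltop",tri([(t,(226/f,374/f)),(s,(238/f,132/f))]))
w=robot.camera_info("wrist");print({k:v for k,v in w.items() if k!="camera_from_world"})
T=np.array(w["camera_from_world"]);Rt=R.from_quat(np.roll(robot.read_ee_rot(),-1)).as_matrix()
print("cam in tool",r(Rt.T@(-T[:3,:3].T@T[:3,3]-robot.read_position())),r(T[:3,:3]@Rt))
E
```

```text
tray corners z.016 [[0.48, -0.109], [0.512, -0.287], [0.418, -0.302], [0.389, -0.124]]
base corners z.018 [[0.471, 0.278], [0.472, 0.198], [0.257, 0.188], [0.255, 0.266]]
hook tip (array([0.43555499, 0.24216668, 0.21474157]), [np.float64(0.00022442310863268668), np.float64(0.0002244231086325576)])
strap4 top (array([ 0.47966752, -0.21785793,  0.09834582]), [np.float64(0.004550006173668837), np.float64(0.004550006173668663)]) strap2 (array([ 0.45983032, -0.14246991,  0.11491287]), [np.float64(0.0007351607665468819), np.float64(0.0007351607665468731)])
coltop (array([0.29262699, 0.23080959, 0.32090704]), [np.float64(0.0001686475620931151), np.float64(0.00016864756209304291)])
{'fx': 330.4672789886166, 'fy': 330.4672789886166, 'cx': 253.73568954924556, 'cy': 197.4325041195425, 'distortion': array([-0.05500637,  0.        ,  0.        ,  0.        ,  0.        ])}
cam in tool [ 0.082 -0.    -0.143] [[ 0.     1.     0.001]
 [-0.948  0.    -0.318]
 [-0.318 -0.     0.948]]
```

```bash
cat > look.py <<'E'
import pickle
from h import *
def look(name,poses,targets):
    out=[]
    for k,(p,q) in enumerate(poses):
        robot.goto(p,q); robot.pause(.3)
        i=robot.camera_info("wrist"); im=robot.camera("wrist")
        m={t:robot.masks_of(t,"wrist")[:2] for t in targets}
        out.append((i,im,m)); print(name,k,{t:[(np.round(d["location"]).tolist(),round(d["confidence"],2),int(d["region"].sum())) for d in v] for t,v in m.items()})
    pickle.dump(out,open(name+".pkl","wb"))
    cv2.imwrite(f"pics/{name}.png",np.vstack([np.hstack([o[1][:,:,::-1] for o in out[:2]])])[::1] if 0 else cv2.resize(np.hstack([o[1][:,:,::-1] for o in out[:2]])[:, :],(800,300),interpolation=cv2.INTER_AREA))
E
python3 - <<'E'
from look import *
p=robot.read_position(); robot.line_to([p[0],p[1],.40],.2)
q=down(-np.pi/2+.05)
print(robot.ik([.44,.24,.40],q))
look("hook",[([.44,.28,.40],q),([.46,.20,.38],q)],["scale_hook","scale"])
q=down(-np.pi/2+.18); print(robot.ik([.46,-.22,.32],q))
look("tray",[([.46,-.20,.34],q),([.42,-.26,.34],q)],["carrier_four","carrier_two","tray"])
print(robot.read_t())
E
```

```text
[ 2.65168453e-01  2.03830105e-01  1.20857468e+00 -4.44089210e-16
  1.72918787e+00  1.78596478e+00]
hook 0 {'scale_hook': [([293.0, 280.0], 0.64, 1502)], 'scale': [([286.0, 249.0], 0.9, 12827)]}
hook 1 {'scale_hook': [([213.0, 306.0], 0.75, 1663)], 'scale': [([224.0, 246.0], 0.84, 11879)]}
[-6.76213946e-01  2.31297374e-01  1.37532304e+00 -4.44089210e-16
  1.53497224e+00  7.14582380e-01]
tray 0 {'carrier_four': [([289.0, 157.0], 0.79, 2786)], 'carrier_two': [([225.0, 155.0], 0.64, 1475)], 'tray': [([251.0, 144.0], 0.64, 4527), ([287.0, 152.0], 0.29, 2814)]}
tray 1 {'carrier_four': [([250.0, 120.0], 0.9, 2818)], 'carrier_two': [([186.0, 119.0], 0.55, 1798)], 'tray': [([213.0, 112.0], 0.68, 5054), ([250.0, 119.0], 0.25, 2827)]}
7.9167
```

View pics/hook.png

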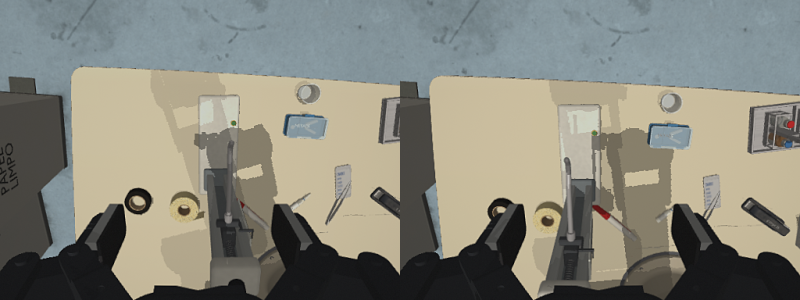

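View pics/tray.png

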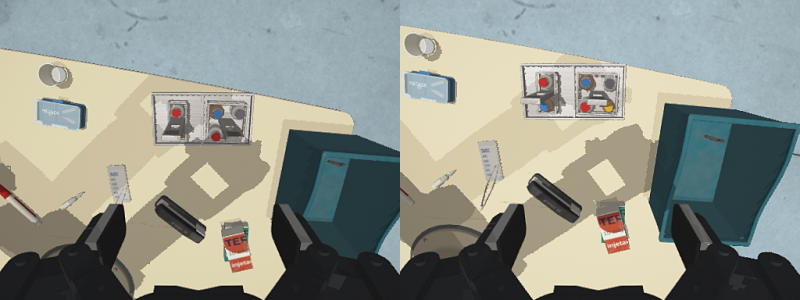

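```bash
python3 - <<'E'
import pickle,cv2,numpy as np
r=[]
for n,c in(("hook",[(290,260),(215,255)]),("tray",[(290,160),(250,125)])):
    row=[]
    for (i,im,m),(x,y) in zip(pickle.load(open(n+".pkl","rb")),c):
        h,w=(75,50) if n=="hook" else (37,50)
        a=im[y-h:y+h,x-w:x+w,::-1]
        a=cv2.convertScaleAbs(a,alpha=1.6)
        row.append(cv2.resize(a,None,fx=4 if n=="tray" else 3.9,fy=4 if n=="tray" else 3.9,interpolation=cv2.INTER_CUBIC)); print(n,x-w,y-h)
    cv2.imwrite(f"pics/{n}_z.png",np.hstack(row))
E
```

```text
hook 240 185
hook 165 180
tray 240 123
tray 200 88
```

View pics/hook_z.png

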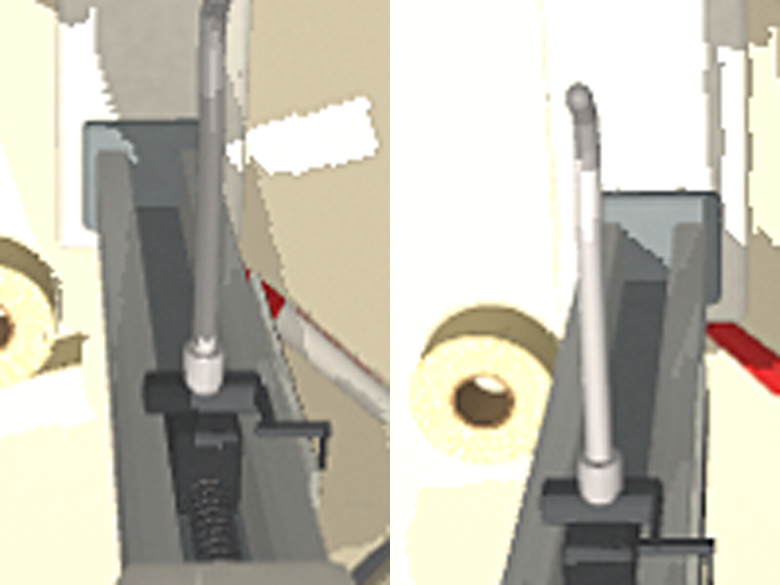

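View pics/tray_z.png

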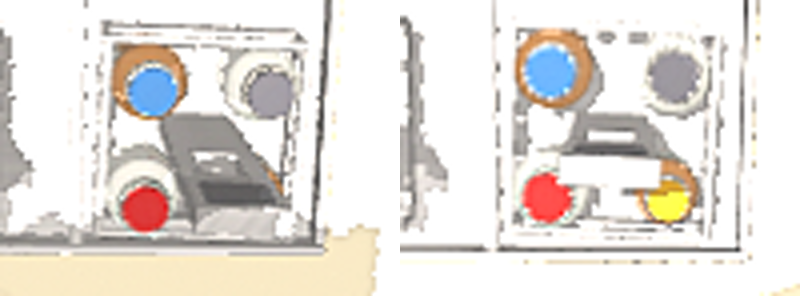

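```bash
python3 - <<'E'
from h import *
import pickle
H=pickle.load(open("hook.pkl","rb"));T=pickle.load(open("tray.pkl","rb"))
for o in H:
    m=o[2]["scale_hook"][0]["region"]; ys=np.where(m.any(1))[0]; print(ys.min(),ys.max(),[(y,round(np.where(m[y])[0].mean(),1),int(m[y].sum())) for y in list(range(ys.min(),ys.min()+12,2))+list(range(ys.min()+12,ys.max(),10))])
h0,h1=H[0][0],H[1][0]
print("collar",tri([(h0,(292.3,278.6)),(h1,(218.3,302.6))]))
t0,t1=T[0][0],T[1][0]
c,e=tri([(t0,(299.75,178.5)),(t1,(252.75,130.75))]);print("top",c,e)
for i,l,r in((t1,(240,126.75),(265.5,126.75)),(t1,(240,135),(265.5,135)),(t0,(240+198/4,123+212/4),(240+283/4,123+203/4))):
    a,b=onz(i,l,.144),onz(i,r,.144); print(a[:2],b[:2],np.linalg.norm(a-b),"yaw of -y:",np.degrees(np.arctan2(*(b-a)[[0,1]]*[1,-1])))
# tray corners (800-wide composite px, scale 1.28)
for i,off,P in((t0,0,[(153,94),(253,95),(251,144),(152,143)]),(t1,400,[(521,66),(627,66),(627,120),(521,118)])):
    print("tray",[np.round(onz(i,((x-off)*1.28,y*1.28),.016)[:2],3).tolist() for x,y in P])
E
```

```text
180 315 [(180, np.float64(295.5), 4), (182, np.float64(296.0), 7), (184, np.float64(295.5), 8), (186, np.float64(295.0), 7), (188, np.float64(294.0), 7), (190, np.float64(294.0), 7), (192, np.float64(294.0), 7), (202, np.float64(294.0), 7), (212, np.float64(294.0), 7), (222, np.float64(293.5), 6), (232, np.float64(293.0), 7), (242, np.float64(293.0), 9), (252, np.float64(292.5), 6), (262, np.float64(292.5), 6), (272, np.float64(291.5), 8), (282, np.float64(291.0), 29), (292, np.float64(295.4), 26), (302, np.float64(292.5), 18), (312, np.float64(291.4), 5)]
201 340 [(201, np.float64(212.5), 2), (203, np.float64(213.0), 7), (205, np.float64(212.5), 8), (207, np.float64(213.5), 8), (209, np.float64(214.0), 7), (211, np.float64(214.0), 7), (213, np.float64(214.5), 8), (223, np.float64(215.0), 7), (233, np.float64(215.0), 7), (243, np.float64(215.0), 7), (253, np.float64(216.0), 7), (263, np.float64(216.0), 7), (273, np.float64(217.0), 9), (283, np.float64(217.0), 7), (293, np.float64(218.0), 7), (303, np.float64(219.5), 30), (313, np.float64(219.0), 31), (323, np.float64(220.1), 22), (333, np.float64(218.5), 16)]
collar (array([0.32332598, 0.23117599, 0.22820281]), [np.float64(0.00043816273785978084), np.float64(0.000438162737859825)])
top [ 0.45783658 -0.25130304  0.13969487] [np.float64(0.0007208303170465719), np.float64(0.0007208303170464204)]
[ 0.46060109 -0.23819343] [ 0.46526481 -0.26360882] 0.02583974133085051 yaw of -y: 10.398089092868094
[ 0.45239159 -0.23959598] [ 0.45708989 -0.26519932] 0.026030849764157673 yaw of -y: 10.398286419041833
[ 0.45899108 -0.23874659] [ 0.46548625 -0.26041593] 0.022621829694110227 yaw of -y: 16.685575127129194
tray [[0.483, -0.114], [0.513, -0.289], [0.424, -0.308], [0.392, -0.124]]
tray [[0.481, -0.113], [0.513, -0.293], [0.421, -0.313], [0.39, -0.121]]
```

```bash
python3 - <<'E'
from h import *
import pickle
H=pickle.load(open("hook.pkl","rb"))
h0,h1=H[0][0],H[1][0]
t,e=tri([(h0,(295.7,183.6)),(h1,(212.8,204.6))]);print("tipball",t,e)
for p0 in((295.7,183.6),(212.8,204.6)): pass
print(onz(h0,(295.7,183.6),.2285),onz(h1,(212.8,204.6),.2285))
# arm (level, centreline z=.2225): rows along the straight part
for i,P in((h0,[(294,205),(293,232),(292.5,262),(291.7,274)]),(h1,[(214.7,225),(215.3,253),(217,283),(218,295)])):
    print([np.round(onz(i,p,.2225)[:2],4).tolist() for p in P])
E
```

```text
tipball [0.43298343 0.23787052 0.22826063] [np.float64(0.00044950988503898113), np.float64(0.0004495098850389663)]
[0.43260479 0.23775489 0.2285    ] [0.43352918 0.23795923 0.2285    ]
[[0.4079, 0.2365], [0.3774, 0.2348], [0.3413, 0.2321], [0.3261, 0.2316]]
[[0.4099, 0.2365], [0.3789, 0.2355], [0.3433, 0.2333], [0.3283, 0.232]]
```

```bash
python3 - <<'E'
from h import *
q=down(-np.pi/2+np.radians(10.4)); c=np.array([.4588,-.2516])
robot.move_gripper(.05); robot.goto([*c,.20],q); robot.pause(.5)
f0=np.mean([robot.read_wrist_force() for _ in range(10)],0); print("empty",f0)
print(robot.line_to([*c,.1073],.06,force_limit=6), robot.read_position())
robot.move_gripper(0.,50); print(robot.read_width(),robot.read_finger_force(),robot.read_wrist_force())
im=robot.camera("side")
print(robot.line_to([*c,.125],.03)); robot.pause(.5)
print("lifted",[np.round(robot.read_wrist_force(),2) for _ in range(4)],robot.read_width(),robot.read_t())
i=robot.camera_info("wrist"); im=robot.camera("wrist"); im2=robot.camera("side")
cv2.imwrite("pics/grasp.png",np.hstack([cv2.resize(im[:,:,::-1],(400,300)),cv2.resize(im2[230:384,250:455,::-1],(400,300))]))
E
```

```text
empty [0.06592224 0.69618737 0.90370416]
False [ 0.45892869 -0.25173579  0.10760615]
0.02547779715724879 49.39049192442326 [-0.65492969  2.89544718  4.7291577 ]
False
lifted [array([ 0.69,  0.07, -5.78]), array([ 0.69,  0.07, -5.78]), array([ 0.69,  0.07, -5.78]), array([ 0.69,  0.07, -5.78])] 0.02513719694236453 12.8167
```

View pics/grasp.png

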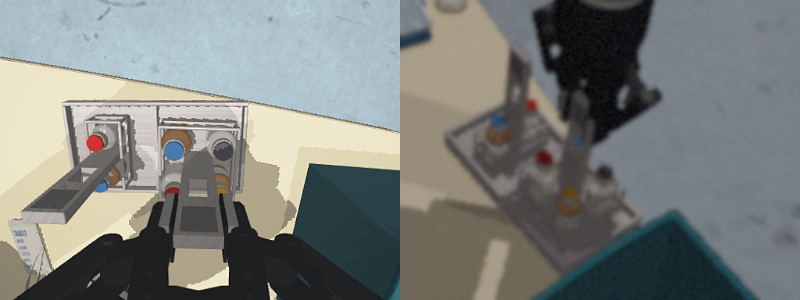

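```bash
cat >> h.py <<'E'
S=np.array([.415,.2368]); psi=np.radians(3.3); u=np.array([np.cos(psi),np.sin(psi)])
qh=down(-np.pi/2+psi)
def at(d,z): return [*(S+d*u),z]
def fz(n=8):
    v=[]
    for _ in range(n): robot.pause(.06); v.append(robot.read_wrist_force()[2])
    return round(float(np.mean(v)),3),round(float(np.std(v)),3)
E
python3 - <<'E'
from h import *
c=[.4588,-.2516]
robot.line_to([*c,.30],.15); 
robot.line_to([.50,0,.30],.2,rot=qh); robot.line_to(at(.06,.30),.2); robot.line_to(at(.06,.2423),.1); robot.pause(.5)
print("force",fz(),robot.read_position(),robot.read_width(),robot.read_t())
i=robot.camera_info("wrist"); a=robot.camera("wrist"); b=robot.camera("side"); t=robot.camera("top")
si=robot.camera_info("side")
p=robot.read_position(); print("eye proj side",proj(si,[p[0],p[1],p[2]-.0053]),"saddle",proj(si,[*S,.22]),"tip",proj(si,at(.018,.232)))
x,y=[int(v) for v in proj(si,at(.03,.22))[0]]; print(x,y)
cv2.imwrite("pics/pre.png",np.hstack([cv2.resize(a[:,:,::-1],(400,300)),cv2.resize(b[y-45:y+45,x-60:x+60,::-1],(400,300),interpolation=cv2.INTER_CUBIC)]))
E
```

```text
force (-6.019, 0.237) [0.47489797 0.24025144 0.24228585] 0.025074596340665948 18.7083
eye proj side [[240.69554294 105.77281063]] saddle [[216.75518027 118.20290983]] tip [[223.86465302 111.74808475]]
228 115
```

View pics/pre.png

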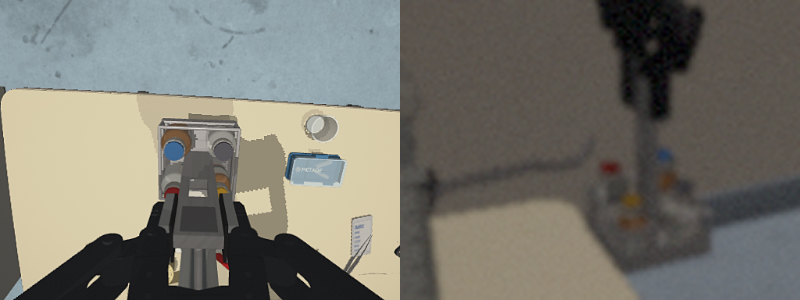

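```bash
python3 - <<'E'
from h import *
i=robot.camera_info("wrist");p=robot.read_position();print("strap top exp px/1.28",proj(i,[p[0],p[1],p[2]+.0367])/1.28)
print("stopped",robot.line_to(at(.0,.2423),.03,force_limit=2.5),robot.read_position()); robot.pause(.4)
print("force",fz(),robot.read_wrist_force(),robot.read_t())
b=robot.camera("side"); a=robot.camera("top")
h=robot.masks_of("scale_hook","side"); print([(d["location"],d["confidence"],d["region"].sum()) for d in h[:2]])
x,y=195,115
ti=robot.camera_info("top"); X,Y=[int(v) for v in proj(ti,at(0,.22))[0]]
cv2.imwrite("pics/ins.png",np.hstack([cv2.resize(a[Y-45:Y+45,X-60:X+60,::-1],(400,300),interpolation=cv2.INTER_CUBIC),cv2.resize(b[y-45:y+45,x-40:x+80,::-1],(400,300),interpolation=cv2.INTER_CUBIC)]))
E
```

```text
strap top exp px/1.28 [[197.66563208 242.50596434]]
stopped False [0.41508117 0.23678274 0.24226927]
force (-6.075, 0.432) [-0.11033654  0.54017586 -6.13402923] 21.875
[([194.2, 122.8], 0.55, np.int64(154))]
```

View pics/ins.png

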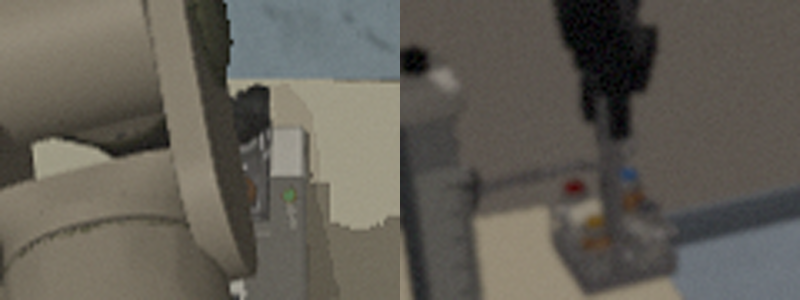

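```bash
python3 - <<'E'
from h import *
L=[]
print("free",fz(12))
for z in(.229,.222,.215,.208,.201,.194,.187):
    robot.line_to(at(0,z),.018); robot.pause(.15); f=fz(6)[0]; L.append((robot.read_position()[2],f)); print(L[-1],robot.read_position()[:2])
    if f>-1: break
A=np.array(L)[2:]; k,b=np.polyfit(A[:,0],A[:,1],1); print("slope",k,"z at 0",-b/k,"robust k=-125:",np.mean(A[:,0]+A[:,1]/125),robot.read_t())
E
```

```text
free (-6.249, 0.604)
(np.float64(0.22900533930289516), -5.514) [0.41500824 0.23678381]
(np.float64(0.2220051983393557), -5.108) [0.4149714  0.23680111]
(np.float64(0.21501149990871088), -4.366) [0.41500949 0.2368035 ]
(np.float64(0.20803109676568343), -3.829) [0.41501486 0.23680735]
(np.float64(0.20101789042508159), -2.583) [0.41501205 0.23680677]
(np.float64(0.19403036628830356), -2.114) [0.41502644 0.23679518]
(np.float64(0.18705514698022147), -1.203) [0.41502984 0.23680628]
slope -115.02186825767966 z at 0 0.17652081707911874 robust k=-125: 0.17847720007360018 30.3667
```

```bash
python3 - <<'E'
from h import *
robot.line_to(at(0,.1775),.015); robot.pause(.2); f=[]
for _ in range(30): robot.pause(.05); f.append(robot.read_wrist_force())
print(np.mean(f,0),np.std(f,0)/30**.5,robot.read_position())
robot.move_gripper(0.,20); 
for w in(.0252,.0254,.0256,.0258,.026):
    robot.move_gripper(w,20); print(w,robot.read_width(),robot.read_finger_force(),robot.read_wrist_force()[2])
    if robot.read_finger_force()<2: break
print(robot.read_t())
E
```

```text
[-0.12195636 -0.15721735  0.02962327] [0.11188221 0.07986706 0.07086197] [0.41500989 0.23679866 0.17749791]
0.0252 0.025286759502985826 38.924690396634105 -0.06341888646560848
0.0254 0.025815365339754266 29.706112397152538 -0.03790848414978128
0.0256 0.025831974523701912 21.01482741893605 -0.272426136447386
0.0258 0.02610145566683515 13.165832737878702 -0.03410039364858794
0.026 0.025894831356448135 6.552400522434709 0.5633591035718954
34.2667
```

Grip force is fading in a controlled way; continue in fine steps, then open and wait.

```bash
python3 - <<'E'
from h import *
for w in(.0261,.0262,.0263,.0264,.0266,.027,.028,.03,.034):
    robot.move_gripper(w,20); print(w,round(robot.read_width(),5),round(robot.read_finger_force(),2),round(robot.read_wrist_force()[2],2))
robot.move_gripper(.042); robot.pause(.5)
t=robot.read_t(); b=robot.camera("side");w=robot.camera("wrist")
print(t,[ (d["location"],d["confidence"]) for n in("carrier_four","scale_hook") for d in robot.masks_of(n,"side")[:1]])
cv2.imwrite("pics/hang.png",np.hstack([cv2.resize(w[:,:,::-1],(400,300)),cv2.resize(b[70:190,140:300,::-1],(400,300),interpolation=cv2.INTER_CUBIC)]))
robot.pause(1.5); print([ (d["location"],d["confidence"]) for n in("carrier_four","scale_hook") if robot.camera("side") is not None for d in robot.masks_of(n,"side")[:1]],robot.read_finger_force(),robot.read_t())
E
```

```text
0.0261 0.02614 3.9 1.05
0.0262 0.02582 1.34 0.22
0.0263 0.02645 0.34 0.96
0.0264 0.02667 0.18 -0.42
0.0266 0.0265 0.01 0.46
0.027 0.02702 0.0 0.01
0.028 0.02819 0.0 -0.14
0.03 0.03004 0.0 -0.04
0.034 0.03388 0.0 -0.69
36.9667 [([200.2, 137.6], 0.65)]
[([218.9, 163.9], 0.87), ([200.3, 141.6], 0.6)] 0.0 38.8667
```

View pics/hang.png

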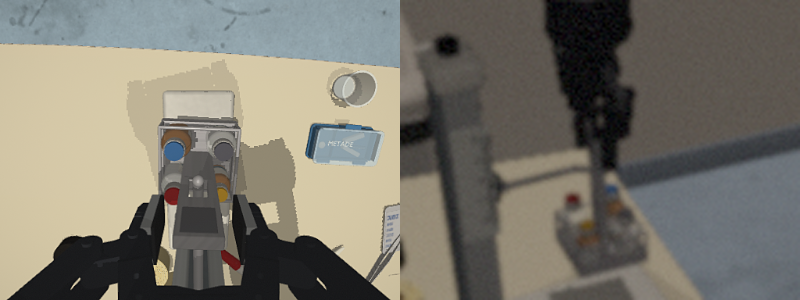

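```bash
python3 - <<'E'
from h import *
a=robot.camera("wrist").astype(int); robot.pause(.4); b=robot.camera("wrist").astype(int); robot.pause(.37); d=robot.camera("wrist").astype(int)
r=(slice(120,330),slice(195,320)); print("diff",abs(a-b)[r].mean(),abs(b-d)[r].mean(),"background",abs(a-b)[:100].mean(),abs(b-d)[:100].mean())
for w in(.034,.029,.0275): robot.move_gripper(w,20)
robot.move_gripper(.0265,20);robot.move_gripper(.0258,20);robot.move_gripper(0.,45); print(robot.read_width(),robot.read_finger_force(),robot.read_wrist_force())
robot.line_to(at(0,.2423),.015); robot.pause(.3); print(fz(8),robot.read_t())
print(robot.line_to(at(.06,.2423),.04,force_limit=3),robot.read_position(),fz(4),robot.read_t())
E
```

```text
diff 0.5876698412698412 0.5921269841269842 background 0.41763671875 0.41962239583333333
0.02557954975453156 44.102287564164726 [-0.31602038  0.98466855 -0.63370956]
(-5.897, 0.443) 46.3583
False [0.47474849 0.24028888 0.24234532] (-5.966, 0.13) 48.2417
```

```bash
python3 - <<'E'
from h import *
q=down(-np.pi/2+np.radians(10.4)); c=[.4588,-.2516]
robot.line_to(at(.06,.30),.1); robot.line_to([.50,0,.30],.2); robot.line_to([*c,.30],.2,rot=q); robot.line_to([*c,.135],.12); robot.pause(.3)
w=robot.camera("wrist"); b=robot.camera("side"); print(robot.read_position(),robot.read_t())
cv2.imwrite("pics/back.png",np.hstack([cv2.resize(w[:,:,::-1],(400,300)),cv2.resize(b[230:384,250:455,::-1],(400,300))]))
E
```

```text
[ 0.45882907 -0.25160993  0.13506917] 53.675
```

View pics/back.png

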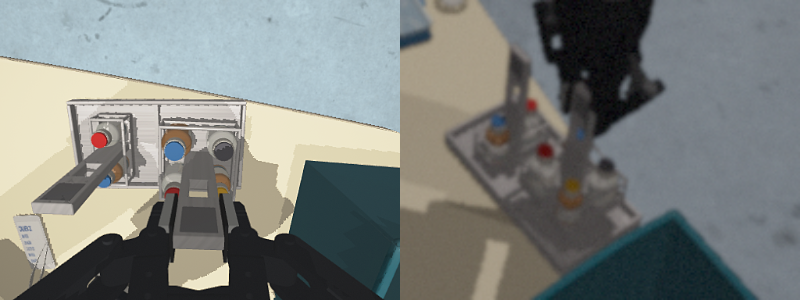

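The carrier hangs upright over its own bay, dish centred at about (200,150) in the wrist half, as after the first lift. Lower, release and retreat.

```bash
python3 - <<'E'
from h import *
c=[.4588,-.2516]
robot.line_to([*c,.112],.04); print(fz(4))
print(robot.line_to([*c,.1055],.01,force_limit=3),robot.read_position(),fz(4))
robot.move_gripper(.0255,20)
for w in(.026,.0264,.027,.029,.034): robot.move_gripper(w)
robot.move_gripper(.045); print(robot.read_finger_force(),robot.read_t())
robot.line_to([*c,.20],.08); robot.pause(.2)
w=robot.camera("wrist"); b=robot.camera("side"); print(robot.read_t())
print([(n,d["location"],d["confidence"]) for n in("scale_hook","carrier_four","carrier_two") for d in robot.masks_of(n,"side")[:1]])
cv2.imwrite("pics/end.png",np.hstack([cv2.resize(w[:,:,::-1],(400,300)),cv2.resize(b[:,:,::-1],(400,300))]))
E
```

```text
(-6.336, 0.28)
True [ 0.45876273 -0.25143433  0.10685032] (6.038, 0.487)
0.0 57.0917
58.725
[('scale_hook', [185.6, 125.0], 0.78), ('carrier_four', [337.5, 332.2], 0.95), ('carrier_two', [308.5, 298.0], 0.63)]
```

View pics/end.png

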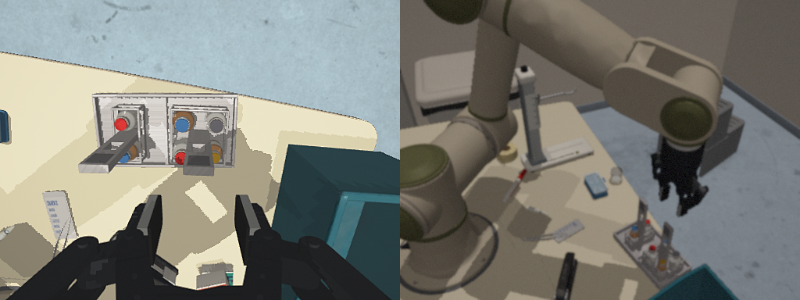

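Both carriers stand upright in their bays, the hook is empty and the gripper is clear (side half, about (680,190)).

```bash
python3 -c "
from station import robot
print(robot.hand_in())"
```

```text
the job is handed in; nothing more can be done
None
```

The job is handed in: the four-vial carrier (about 6.1 N, roughly 0.62 kg) hung untouched on the hook for over 2 s, and is back upright in its own bay with the hook empty; the final pictures show nothing else disturbed, but hand-in returned no verdict.

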